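# Sweep the lamp's touch strip up to full

## Task

Turn the low table lamp up to full: with the gripper closed and pointing straight down, touch the smallest dot on its curved touch strip and slide the fingertips along the strip through the whole row of dots to the largest, keeping the strip lightly pressed all the way, without lifting off, but never down to its stop. Finish while holding there: the program ends with the fingertips still resting on the largest dot and the strip lightly pressed. Nothing is to be picked up, and the tin, saucers, comb and key fob stay where they are.

Things in the scene. Friction and masses are not known exactly. Their poses are not given: they have to be found in the camera images.
- lamp: low table lamp, fixed to the table: round aluminium base 210 mm across, 13 mm high; white dome in its middle, 68 mm across, top 58 mm above the table; black touch strip curving round one side. Origin: centre of the underside. z up, x from dome to middle of strip. The strip's centre line is a circle of radius 80 mm about the origin; from above, dots run counter-clockwise from -80 (smallest) to +80 degrees from x.
- strip (a joint): how far the touch strip is pressed down, m: 0 at rest, 0.010 at its stop. The whole strip sinks level on light springs: 0.8 N starts it, then 0.4 N more per mm (2.4 N at 4 mm). It senses a finger from 1 mm down. 24 mm wide; its flat top is 26 mm above the table at rest, 13 mm above the base around it.
- dot1 (a point): centre of dot 1 of 5 in the row, on the top face of the touch strip: white, flush, 8 mm across (the smallest). Neighbouring dots are 40 degrees (55 mm) apart along the curve.
- dot2 (a point): centre of dot 2 of 5 in the row, on the top face of the touch strip: white, flush, 11 mm across. Neighbouring dots are 40 degrees (55 mm) apart along the curve.
- dot3 (a point): centre of dot 3 of 5 in the row, on the top face of the touch strip: white, flush, 14 mm across. Neighbouring dots are 40 degrees (55 mm) apart along the curve.
- dot4 (a point): centre of dot 4 of 5 in the row, on the top face of the touch strip: white, flush, 17 mm across. Neighbouring dots are 40 degrees (55 mm) apart along the curve.
- dot5 (a point): centre of dot 5 of 5 in the row, on the top face of the touch strip: white, flush, 20 mm across (the largest). Neighbouring dots are 40 degrees (55 mm) apart along the curve.
- gap1 (a point): unmarked point on the top face of the touch strip, on its centre line half-way between dots 1 and 2
- gap2 (a point): unmarked point on the top face of the touch strip, on its centre line half-way between dots 2 and 3
- gap3 (a point): unmarked point on the top face of the touch strip, on its centre line half-way between dots 3 and 4
- gap4 (a point): unmarked point on the top face of the touch strip, on its centre line half-way between dots 4 and 5
- tin: empty round aluminium tin with a hinged flap lid, shut: 74 mm across, 44 mm high; a bystander. Origin: centre of the underside.
- saucer_low: the lower of two stacked white saucers, 124 mm across, 18 mm high; a bystander. Origin: centre of the underside.
- saucer_top: the upper saucer, same size, standing in the lower one, the stack under 30 mm high; a bystander. Origin: centre of the underside.
- comb: pale wooden comb lying flat, 150 mm along x, 34 mm wide, 6 mm thick; a bystander. Origin: centre of the underside.
- fob: chrome key fob, 50 x 30 x 9 mm with a split ring at its +x end; a bystander. Origin: centre of the underside of the block.
Not all that is in view belongs to the job. Several things have the shape of the lamp; the one meant has the colours described above.

How it is judged:
By the outcome, as a careful person would: the job done as asked, in the order asked, and still so for the second after the job is handed in, while the arm keeps its last pose, push and grip.
It also fails if it takes over 42 s, if anything falls off the work surface, if the arm or the gripper's body presses on something with over 40 N, if the wrist force passes 120 N, or if a joint passes its speed limit or range.

## Robot

A 6-joint arm with a two-finger parallel gripper is mounted at the origin on the work surface. World frame = base frame: x ahead of the robot, y to its left, z up, the work surface at z = 0. Lengths are in m, angles in rad, forces in N, time in s.
With the tool pointing down it reaches from about 0.425 to 0.95 m from the base axis. Payload 3.5 kg.
Tool frame: the origin (TCP) lies at the very end of the fingers, on their centre line; the grasp point (between the pads) lies 19 mm behind it; y points along the fingers, x is the direction in which the jaws open and shut, and the axes are right-handed (so a half turn about y gives the same grasp; the last joint's range is limited). The gripper opens to 85 mm and grips with 20 to 120 N. Pads are 22 mm wide; open, the fingers measure 114 mm over their backs; the gripper's body (76 mm by 85 mm) begins 54 mm behind the grasp point. The pads swing forward as they close: fully open they stand 13 mm farther back than shut.
Start: joints at [-1.343, 0.286, 1.577, -0, 1.279, -0.15], TCP at [0.249, -0.627, 0.231] pointing down, gripper open.
Joint ranges: [-2.77, 2.77], [-0.9, 2.22], [0.21, 2.48], [-1.53, 4.67], [0.24, 2.81], [-2.84, 2.84]. Speed limits (rad/s): [2.79, 2.79, 3.14, 3.14, 3.14, 3.14].

## Interface

Orientations are given as a rotation vector (axis times angle).
In Python, from plant import bot gives the robot as it stands.
- The arm moves only by the shell command python3 -m handwheel 'ROWS' [OPENING] [FORCE]. ROWS is JSON, a list of rows, each a list of 6 numbers: the shift along the tool's x, y, z in cm, then the turn, a rotation vector about the tool's x, y, z in rad. In form: [[x, y, z, ax, ay, az], ...]. A call has 1 to 8 rows; each row shifts and turns the pose as measured when the row begins, along the tool's axes as they then stand; what a row does not reach is not made up. A row lasts 1/10 s, in which the tool goes at most 50 mm and 8.59 degrees, less where a joint would pass 70% of its speed; a pose out of reach is approached as far as the arm can. A call with a gripper value outside its range is refused whole. OPENING is the opening, from 0 (shut) to 1 (fully open), set as the call begins (- or left out, the last holds). The fingers move at their own pace and stop on an object; FORCE is the grip in N (left out, the last holds). Time passes only in rows, so rows that do not move let the fingers close. It gives the time, the measured TCP pose, the force and the opening at its end, in the units of the state.
- bot.read_state(): the state, without advancing time (a new reading comes with each control period).
- bot.snapshot(name): name is "scene" or "top"; returns the picture (480x640x3 uint8, red, green, blue); there is no depth.
- bot.camera_info(name): a dict with "camera_matrix" (3x3 intrinsics, pixels), "D" ([k1, k2, p1, p2, k3] as OpenCV has them; the pictures are not rectified), "R" (3x3) and "t" (3): a world point X has camera coordinates R X + t. Camera axes: x right, y down, z forward; pixel columns grow to the right and rows downward; lengths in m; the calibration is good to about 2 mm. A picture is of the moment at which its call begins. camera_info takes no time and is no camera call.
- bot.job_done(): hands the job in, once; it reports no verdict.
The state is a dict: "clock": time; "qpos": joint angles; "dq": joint speeds; "joint_efforts": joint torques, N m; "tool_pos": TCP position; "tool_rot": TCP orientation; "force": force on the tool from outside, world axes, zero at the start; "wrist_torque": the same for the moment, N m; "width": finger opening in m.
Only numpy, scipy, OpenCV 4.12 (cv2) and the standard library are available. Lean on these libraries where they do the work, as an engineer would, in place of code of your own. Each camera call takes 0.05 s, during which the arm holds its last target.

## Working session

There is one attempt and no reset: what is moved stays moved. The work goes in short steps, Python scripts to look and compute and a shell command to move; the robot and the scene stay as the last step left them, time stands still between calls to the robot, and variables do not carry over. Pictures are saved under pics/ and viewed, and the job is handed in when it is done.

```bash
mkdir -p pics; ls; python3 - <<'E'
from plant import bot
import cv2
for n in ("scene","top"):
    cv2.imwrite(f"pics/{n}0.png",cv2.cvtColor(bot.snapshot(n),cv2.COLOR_RGB2BGR))
    print(n,bot.camera_info(n))
print(bot.read_state())
E
```

```text
pics
scene {'camera_matrix': array([[484.06067573,   0.        , 314.31560331],
       [  0.        , 484.06067573, 235.32358419],
       [  0.        ,   0.        ,   1.        ]]), 'D': array([-0.07712832,  0.        ,  0.        ,  0.        ,  0.        ]), 'R': array([[-0.43978754,  0.89803489,  0.0109666 ],
       [ 0.51393508,  0.26166176, -0.81694789],
       [-0.73651725, -0.35364738, -0.57660721]]), 't': array([ 0.30810061, -0.24731783,  1.42952518])}
top {'camera_matrix': array([[539.26434584,   0.        , 326.22776913],
       [  0.        , 539.26434584, 239.76754276],
       [  0.        ,   0.        ,   1.        ]]), 'D': array([-0.03049165,  0.        ,  0.        ,  0.        ,  0.        ]), 'R': array([[-8.32992658e-02, -9.96524104e-01, -9.70400069e-04],
       [-9.68876347e-01,  8.12159078e-02, -2.33843111e-01],
       [ 2.33109108e-01, -1.85387618e-02, -9.72273860e-01]]), 't': array([0.00610302, 0.5865462 , 0.99473495])}
{'clock': 0.1, 'qpos': array([-1.34302021e+00,  2.87132695e-01,  1.57805870e+00,  7.73861583e-05,
        1.27864792e+00, -1.49996573e-01]), 'dq': array([-0.00029305, -0.00385915, -0.00370483, -0.00112255, -0.00110808,
       -0.00158945]), 'joint_efforts': array([ 6.41889910e-04, -4.07296014e+01, -2.93700671e+01, -1.54176282e-04,
        3.38169237e-03, -1.50229120e-06]), 'tool_pos': array([ 0.24888115, -0.62678041,  0.23003323]), 'tool_rot': array([-1.3629374 ,  0.92769813, -0.9250615 ]), 'force': array([-0.48838259, -0.61167731, -1.10787971]), 'wrist_torque': array([0.01138435, 0.01764035, 0.00285139]), 'width': 0.08544355084184022}
```

View pics/scene0.png

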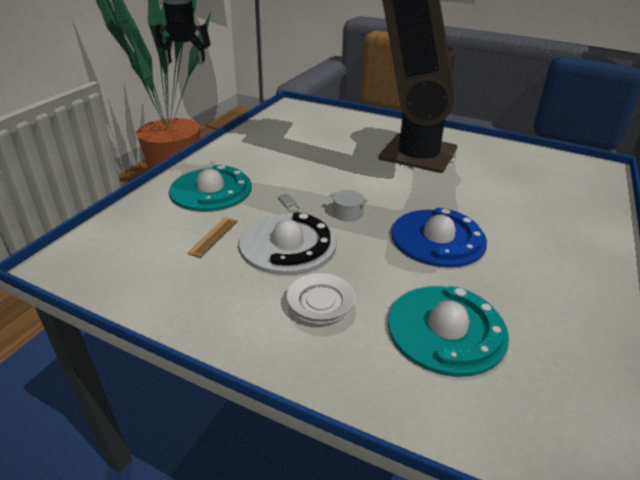

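View pics/top0.png

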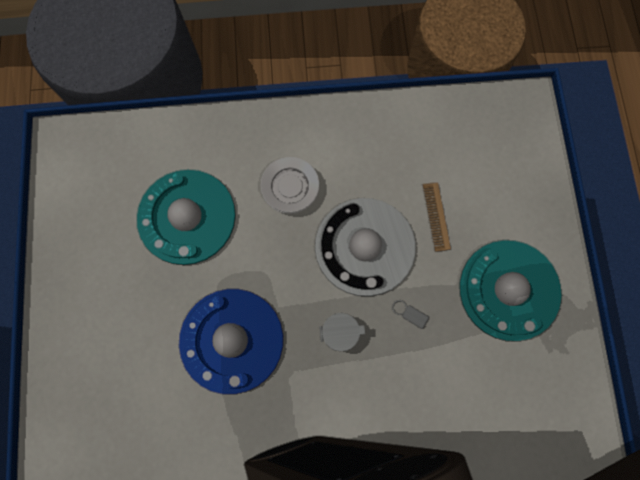

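The four look-alikes in the top view are teal (186,217), blue (231,340), teal (512,290) and aluminium with a black strip (365,246). The description matches the last one. I'll check it in a crop and measure the dots.

```bash
cat > h.py <<'E'
import numpy as np, cv2
from plant import bot
def ray(n,px,z):
    c=bot.camera_info(n)
    p=cv2.undistortPoints(np.array(px,float).reshape(-1,1,2),c["camera_matrix"],c["D"]).reshape(-1,2)
    d=np.c_[p,np.ones(len(p))]@c["R"]; o=-c["R"].T@c["t"]
    return o+d*((z-o[2])/d[:,2])[:,None]
def proj(n,X):
    c=bot.camera_info(n)
    return cv2.projectPoints(np.array(X,float).reshape(-1,1,3),cv2.Rodrigues(c["R"])[0],c["t"],c["camera_matrix"],c["D"])[0].reshape(-1,2)
E
python3 - <<'E'
from h import *
for n,(x0,y0,x1,y1) in dict(top=(305,190,425,305),scene=(230,200,345,280)).items():
    im=cv2.imread(f"pics/{n}0.png")[y0:y1,x0:x1]
    cv2.imwrite(f"pics/{n}_crop.png",cv2.resize(im,None,fx=5,fy=5,interpolation=cv2.INTER_CUBIC))
E
```

```text
(no output)
```

View pics/top_crop.png

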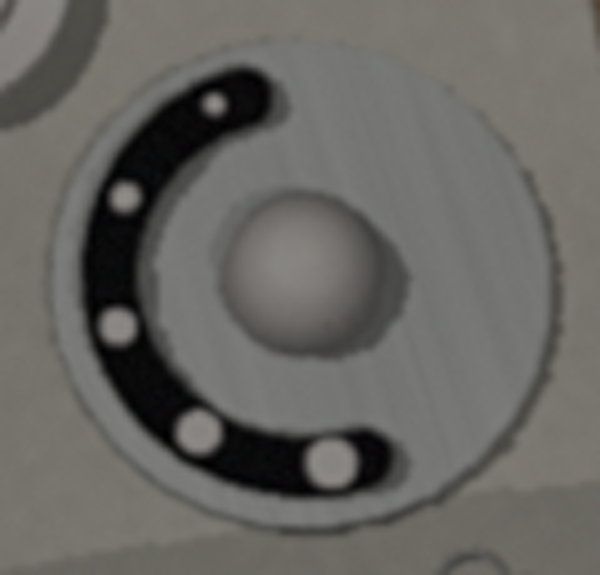

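View pics/scene_crop.png

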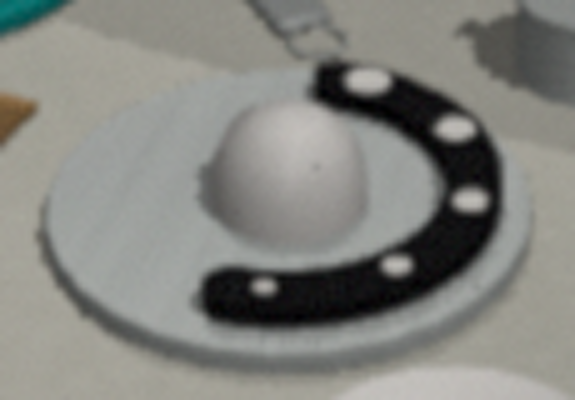

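The crop shows an aluminium base, white dome and black strip. In the crop, the dots run from the smallest at (214,104) through (125,197), (118,326) and (198,432) to the largest at (331,463). Next I'll fit the known model to both views.

```bash
python3 - <<'E'
from h import *
from scipy.optimize import least_squares
dets={}
for n,(x0,y0),seeds in (("top",(305,190),[(214,104),(125,197),(118,326),(198,432),(331,463)]),("scene",(230,200),[(264,287),(397,265),(470,200),(455,128),(367,81)])):
    g=cv2.cvtColor(cv2.imread(f"pics/{n}0.png"),cv2.COLOR_BGR2GRAY).astype(float)
    o=[]
    for k,(u,v) in enumerate(seeds):
        x=x0+(u+.5)/5-.5;y=y0+(v+.5)/5-.5
        r=3+k
        Y,X=np.mgrid[int(y)-9:int(y)+10,int(x)-9:int(x)+10]
        p=g[Y,X]; m=np.hypot(X-x,Y-y)<(3.5+.7*k if n=="top" else 3+.5*k)
        w=np.clip(p-50,0,None)*m
        o.append(((X*w).sum()/w.sum(),(Y*w).sum()/w.sum())); 
    dets[n]=np.array(o); W=ray(n,o,.026)
    print(n,dets[n].round(1).tolist());print(W.round(4).tolist(),np.linalg.norm(np.diff(W,axis=0),axis=1).round(4))
a=np.radians([-80,-40,0,40,80])
def mod(q,dz=.026): return np.c_[q[0]+.08*np.cos(a+q[2]),q[1]+.08*np.sin(a+q[2]),np.full(5,dz)]
for ns in (["top"],["scene"],["top","scene"]):
    s=least_squares(lambda q:np.concatenate([(ray(n,dets[n],.026)-mod(q))[:,:2].ravel() for n in ns]),[.6,0,2])
    print(ns,s.x,np.abs(s.fun).max())
print(mod(s.x).round(4))
for n in dets: print(n,(proj(n,mod(s.x))-dets[n]).round(1).tolist())
from scipy.spatial.transform import Rotation as R
st=bot.read_state();print(R.from_rotvec(st["tool_rot"]).as_matrix().round(3))
E
```

```text
top [[347.4, 210.4], [329.6, 229.0], [328.1, 254.8], [344.3, 275.9], [370.8, 282.1]]
[[0.6545, -0.0929, 0.026], [0.6178, -0.0525, 0.026], [0.5636, -0.0449, 0.026], [0.5174, -0.0739, 0.026], [0.5004, -0.1261, 0.026]] [0.0547 0.0547 0.0545 0.0549]
scene [[282.3, 256.7], [308.8, 252.5], [323.6, 239.6], [320.8, 225.1], [303.2, 214.8]]
[[0.6538, -0.0943, 0.026], [0.6174, -0.0534, 0.026], [0.5632, -0.0458, 0.026], [0.5168, -0.0746, 0.026], [0.4975, -0.1277, 0.026]] [0.0548 0.0547 0.0546 0.0565]
['top'] [ 0.58039978 -0.12308683  1.7820598 ] 0.00013276773999559843
['scene'] [ 0.57913784 -0.12427052  1.77602944] 0.0016350532254074124
['top', 'scene'] [ 0.57976824 -0.12367901  1.77903091] 0.0022731801530369022
[[ 0.654  -0.0938  0.026 ]
 [ 0.6174 -0.0531  0.026 ]
 [ 0.5632 -0.0454  0.026 ]
 [ 0.5168 -0.0744  0.026 ]
 [ 0.4998 -0.1264  0.026 ]]
top [[0.4, 0.2], [0.3, 0.1], [0.3, 0.2], [0.3, 0.3], [0.2, 0.3]]
scene [[0.2, 0.1], [0.1, 0.1], [0.2, 0.1], [0.1, 0.0], [0.1, 0.6]]
[[ 0.369 -0.     0.929]
 [-0.929  0.002  0.369]
 [-0.002 -1.     0.   ]]
```

The fit is consistent: chords measure 54.7 mm as they should, and the two cameras agree within about 1.5 mm. Tool y points down, x is about (0.369,-0.929) and z about (0.929,0.369). I'll start travelling high with the gripper closing.

```bash
python3 -m handwheel '[[-2,0,3.4,0,0,0],[-2,0,3.4,0,0,0],[-2,0,3.4,0,0,0],[-2,0,3.4,0,0,0],[-2,0,3.4,0,0,0],[-2,0,3.4,0,0,0],[-2,0,3.4,0,0,0],[-2,0,3.4,0,0,0]]' 0 20; cat >> h.py <<'E'
from scipy.spatial.transform import Rotation as R
C=np.array([.5798,-.1237]); YAW=1.779
def off(deg,z):
    "shift to strip angle in tool axes, cm, and polar readout"
    s=bot.read_state(); M=R.from_rotvec(s["tool_rot"]).as_matrix(); p=s["tool_pos"]
    a=np.radians(deg)+YAW
    X=np.r_[C+.08*np.array([np.cos(a),np.sin(a)]),z]
    print("t%.2f"%s["clock"],"p",p.round(4),"F",s["force"].round(2),"w",round(s["width"],3),"tilt",M[:2,1].round(4),"polar r,deg",(np.hypot(*(p[:2]-C))).round(4),np.degrees((np.arctan2(*(p[:2]-C)[::-1])-YAW+np.pi)%(2*np.pi)-np.pi).round(1))
    print("shift cm",((X-p)@M*100).round(2))
    # upright correction
    y=M[:,1]; ax=np.cross(y,[0,0,-1]); print("turn",(ax@M).round(4))
E
python3 -c "
from h import *
off(-80,.1)"
```

```text
clock: 0.9
tool_pos: [0.4447, -0.3712, 0.2246]
tool_rot: [-1.356, 0.941, -0.926]
force: [-0.5, -0.4, 0.4]
width: -0.0002
t0.90 p [ 0.4447 -0.3712  0.2246] F [-0.52 -0.37  0.39] w -0.0 tilt [-0.0048  0.0091] polar r,deg 0.2819 139.4
shift cm [-18.23  12.61  29.51]
turn [ 0.0012  0.     -0.0102]
```

```bash
python3 -m handwheel '[[-2.3,0.8,3.7,0,0,-0.01],[-2.3,0.8,3.7,0,0,0],[-2.3,0.8,3.7,0,0,0],[-2.3,0.8,3.7,0,0,0],[-2.3,0.8,3.7,0,0,0],[-2.3,0.8,3.7,0,0,0],[-2.3,0.8,3.7,0,0,0],[-2,0.8,3,0,0,0]]' 0 20; 
python3 -c "
from h import *
off(-80,.05)"
```

```text
clock: 1.7
tool_pos: [0.6551, -0.0851, 0.1561]
tool_rot: [-1.363, 0.936, -0.933]
force: [-0.4, -0.7, -0.1]
width: -0.0001
t1.70 p [ 0.6551 -0.0851  0.1561] F [-0.42 -0.66 -0.06] w -0.0 tilt [-0.0028 -0.0009] polar r,deg 0.0846 -74.8
shift cm [ 0.78 10.61 -0.38]
turn [ 0.0029 -0.     -0.0002]
```

```bash
python3 -m handwheel '[[0.4,2.5,-0.3,0.003,0,0],[0.3,2.5,-0.2,0,0,0],[0.1,2.5,0,0,0,0],[0,2,0,0,0,0],[0,0,0,0,0,0],[0,0,0,0,0,0]]' 0 20; 
python3 -c "
from h import *
off(-80,.03)"
```

```text
clock: 2.3
tool_pos: [0.6538, -0.0866, 0.0537]
tool_rot: [-1.365, 0.932, -0.922]
force: [0.2, -0.2, 0.2]
width: 0.0002
t2.30 p [ 0.6538 -0.0866  0.0537] F [ 0.18 -0.25  0.2 ] w 0.0 tilt [-0.0051  0.0031] polar r,deg 0.0827 -75.3
shift cm [ 0.69  2.37 -0.23]
turn [ 0.0036 -0.     -0.0048]
```

```bash
python3 -m handwheel '[[0.7,0,-0.25,0.004,0,-0.005],[0.2,1,0,0,0,0],[0,0.5,0,0,0,0],[0,0,0,0,0,0],[0,0,0,0,0,0]]' 0 20; 
python3 -c "
from h import *
off(-80,.03)
for n in ('top','scene'):
  im=cv2.cvtColor(bot.snapshot(n),cv2.COLOR_RGB2BGR); x,y=(305,190) if n=='top' else (230,180)
  cv2.imwrite(f'pics/{n}1.png',cv2.resize(im[y:y+115,x:x+120],None,fx=5,fy=5,interpolation=2))
  off(-80,.03)
"
```

```text
clock: 2.8
tool_pos: [0.6572, -0.0981, 0.042]
tool_rot: [-1.362, 0.921, -0.934]
force: [0.2, 0.7, -0.3]
width: 0.0003
t2.80 p [ 0.6572 -0.0981  0.042 ] F [ 0.19  0.73 -0.29] w 0.0 tilt [ 0.0075 -0.0025] polar r,deg 0.0816 -83.7
shift cm [-0.53  1.19 -0.15]
turn [-0.006   0.      0.0051]
t2.85 p [ 0.6573 -0.0981  0.042 ] F [ 0.01  0.09 -0.13] w -0.0 tilt [ 0.0076 -0.0025] polar r,deg 0.0816 -83.7
shift cm [-0.53  1.2  -0.15]
turn [-0.0061  0.      0.0052]
t2.90 p [ 0.6573 -0.098   0.042 ] F [-0.34  0.27  0.51] w -0.0 tilt [ 0.0075 -0.0025] polar r,deg 0.0816 -83.6
shift cm [-0.52  1.2  -0.16]
turn [-0.0061 -0.      0.0051]
```

View pics/scene1.png

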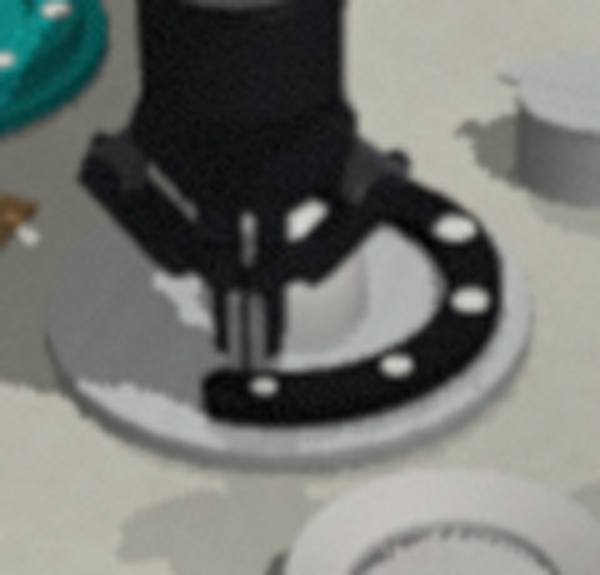

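View pics/top1.png

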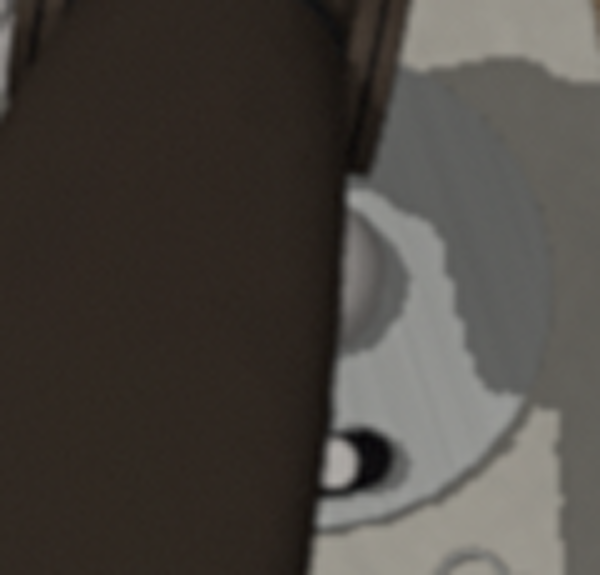

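In the scene view the closed fingertips sit just short of and above dot 1, with the tip near (279,253). Row tracking overshoots slightly, so I'll use small steps.

```bash
python3 -m handwheel '[[-0.3,0,-0.15,-0.006,0,0.005],[-0.2,0.4,0,0,0,0],[0,0.4,0,0,0,0],[0,0,0,0,0,0],[0,0,0,0,0,0]]' 0 20; 
python3 -c "
from h import *
off(-80,.022)
print(proj('scene',[.6573,-.098,.042]))
"
```

```text
clock: 3.4
tool_pos: [0.6539, -0.0931, 0.0338]
tool_rot: [-1.364, 0.927, -0.927]
force: [-0.3, -0.9, 0.1]
width: 0.0004
t3.40 p [ 0.6539 -0.0931  0.0338] F [-0.3  -0.87  0.1 ] w 0.0 tilt [0.     0.0001] polar r,deg 0.0802 -79.5
shift cm [ 0.07  1.18 -0.02]
turn [-0.0001 -0.     -0.    ]
[[279.63306736 250.7807388 ]]
```

```bash
python3 -m handwheel '[[0.05,0.5,0,0,0,0],[0,0.4,0,0,0,0],[0,0.2,0,0,0,0],[0,0,0,0,0,0],[0,0,0,0,0,0],[0,0,0,0,0,0]]' 0 20; 
python3 -c "
from h import *
off(-80,.022)
"
```

```text
clock: 4.0
tool_pos: [0.6545, -0.0937, 0.0229]
tool_rot: [-1.364, 0.927, -0.927]
force: [-1.1, -0.3, 1.3]
width: 0.0001
t4.00 p [ 0.6545 -0.0937  0.0229] F [-1.05 -0.3   1.33] w 0.0 tilt [0.0001 0.0001] polar r,deg 0.0805 -80.1
shift cm [-0.01  0.09 -0.05]
turn [-0.0001 -0.     -0.0001]
```

```bash
python3 -m handwheel '[[0,0.08,-0.05,0,0,0],[0,0,0,0,0,0]]' 0 20; 
python3 - <<'E'
from h import *
f=[]
for i in range(6):
  im=bot.snapshot('scene'); f.append(bot.read_state()['force'])
print(np.mean(f,0),np.std(f,0)); off(-75,.022)
im=cv2.cvtColor(im,cv2.COLOR_RGB2BGR)[180:295,230:350]
cv2.imwrite('pics/scene2.png',cv2.resize(im,None,fx=5,fy=5,interpolation=2))
E
```

```text
clock: 4.2
tool_pos: [0.6545, -0.0937, 0.0227]
tool_rot: [-1.363, 0.926, -0.928]
force: [-1.3, 0.5, 1.6]
width: 0.0002
[-0.84121061  0.8028288   2.52286677] [0.33319796 0.42573748 0.52859418]
t4.50 p [ 0.6545 -0.0937  0.0226] F [-1.19  0.47  2.66] w -0.0 tilt [0.0013 0.0004] polar r,deg 0.0805 -80.1
shift cm [-0.71  0.06 -0.09]
turn [-0.0013  0.      0.0001]
```

View pics/scene2.png

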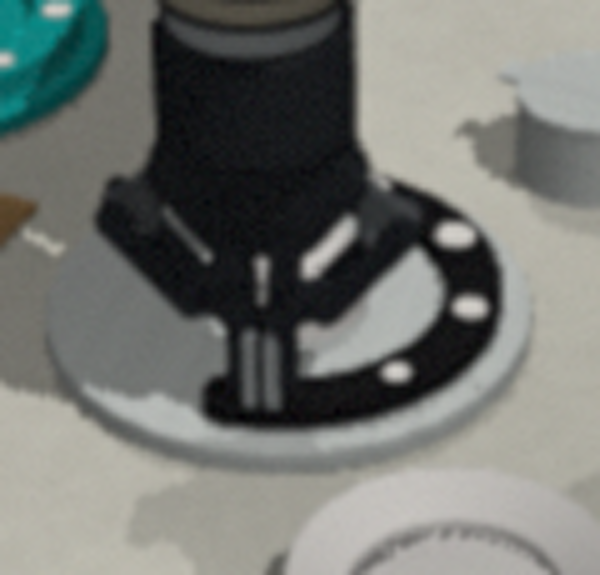

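The closed fingertips cover dot 1 at crop (262,400), with a mean Fz of about 2.5 N, i.e. roughly 4 mm down. I'll slide now, starting with a few rows to see how it tracks.

```bash
python3 -m handwheel '[[-0.6,0.03,-0.05,0,0,0],[-0.6,0.03,-0.1,0,0,0],[-0.6,0.03,-0.15,0,0,0]]' 0 20; 
cat >> h.py <<'E'
def plan(*degs,z=.022):
    s=bot.read_state(); M=R.from_rotvec(s["tool_rot"]).as_matrix(); p=s["tool_pos"]
    for d in degs:
        a=np.radians(d)+YAW; X=np.r_[C+.08*np.array([np.cos(a),np.sin(a)]),z]
        print(d,((X-p)@M*100).round(2)); p=X
E
python3 -c "
from h import *
off(-60,.022);plan(-65,-60,-55,-50)
"
```

```text
clock: 4.8
tool_pos: [0.6468, -0.0793, 0.0228]
tool_rot: [-1.363, 0.921, -0.934]
force: [0.2, -1.7, 2.0]
width: 0.0002
t4.80 p [ 0.6468 -0.0793  0.0228] F [ 0.21 -1.67  2.03] w 0.0 tilt [ 0.0071 -0.0032] polar r,deg 0.0803 -68.4
shift cm [-1.12  0.08 -0.36]
turn [-0.0054 -0.      0.0055]
-65 [-0.46  0.08 -0.15]
-60 [-0.66 -0.   -0.21]
-55 [-0.64 -0.01 -0.27]
-50 [-0.62 -0.01 -0.33]
```

```bash
python3 -m handwheel '[[-0.55,0.05,-0.2,-0.003,0,0.003],[-0.6,0.05,-0.25,-0.002,0,0.002],[-0.6,0.03,-0.3,0,0,0]]' 0 20; 
python3 -c "
from h import *
off(-45,.022);plan(-50,-45,-40,-35,-30)
"
```

```text
clock: 5.1
tool_pos: [0.6333, -0.0647, 0.0221]
tool_rot: [-1.364, 0.925, -0.93]
force: [0.8, -0.3, 3.0]
width: 0.0
t5.10 p [ 0.6333 -0.0647  0.0221] F [ 0.8  -0.28  3.02] w 0.0 tilt [ 0.0029 -0.0011] polar r,deg 0.0796 -54.1
shift cm [-1.11  0.01 -0.62]
turn [-0.0023 -0.      0.0021]
-50 [-0.52  0.01 -0.24]
-45 [-0.59 -0.   -0.38]
-40 [-0.55 -0.   -0.43]
-35 [-0.51 -0.   -0.47]
-30 [-0.47 -0.   -0.52]
```

```bash
python3 -m handwheel '[[-0.55,0.02,-0.3,-0.001,0,0.001],[-0.6,0.02,-0.4,0,0,0],[-0.55,0.02,-0.45,0,0,0]]' 0 20; 
python3 -c "
from h import *
off(-30,.022);plan(-35,-30,-25,-20,-15)
"
```

```text
clock: 5.4
tool_pos: [0.6154, -0.0517, 0.0218]
tool_rot: [-1.363, 0.924, -0.929]
force: [2.6, -1.3, 2.6]
width: -0.0002
t5.40 p [ 0.6154 -0.0517  0.0218] F [ 2.55 -1.28  2.61] w -0.0 tilt [ 0.003  -0.0006] polar r,deg 0.0803 -38.2
shift cm [-0.78 -0.02 -0.85]
turn [-0.0025  0.      0.0017]
-35 [-0.31 -0.02 -0.33]
-30 [-0.47 -0.   -0.52]
-25 [-0.42 -0.   -0.56]
-20 [-0.37 -0.   -0.59]
-15 [-0.32 -0.   -0.62]
```

```bash
python3 -m handwheel '[[-0.45,0.01,-0.5,-0.002,0,0.002],[-0.45,0.01,-0.55,0,0,0],[-0.4,0.01,-0.6,0,0,0]]' 0 20; 
python3 -c "
from h import *
off(-15,.022);plan(-20,-15,-10,-5,0)
"
```

```text
clock: 5.7
tool_pos: [0.5939, -0.0447, 0.0217]
tool_rot: [-1.363, 0.926, -0.927]
force: [1.8, -0.8, 3.4]
width: 0.0001
t5.70 p [ 0.5939 -0.0447  0.0217] F [ 1.84 -0.77  3.36] w 0.0 tilt [0.0015 0.0008] polar r,deg 0.0802 -22.0
shift cm [-0.44 -0.03 -0.88]
turn [-0.0017  0.     -0.0002]
-20 [-0.12 -0.03 -0.26]
-15 [-0.32 -0.   -0.62]
-10 [-0.26 -0.   -0.65]
-5 [-0.21 -0.   -0.67]
0 [-0.15 -0.   -0.68]
```

```bash
python3 -m handwheel '[[-0.35,0,-0.65,-0.001,0,0],[-0.3,0,-0.65,0,0,0],[-0.2,0,-0.65,0,0,0]]' 0 20; 
python3 -c "
from h import *
off(0,.022);plan(0,5,10,15,20)
"
```

```text
clock: 6.0
tool_pos: [0.5707, -0.0434, 0.0218]
tool_rot: [-1.363, 0.927, -0.927]
force: [1.8, 0.1, 1.7]
width: -0.0002
t6.00 p [ 0.5707 -0.0434  0.0218] F [1.78 0.1  1.73] w -0.0 tilt [0.0009 0.001 ] polar r,deg 0.0808 -5.5
shift cm [-0.09 -0.02 -0.77]
turn [-0.0012  0.     -0.0006]
0 [-0.09 -0.02 -0.77]
5 [-0.09 -0.   -0.69]
10 [-0.03 -0.   -0.7 ]
15 [ 0.03 -0.   -0.7 ]
20 [ 0.09 -0.   -0.69]
```

```bash
python3 -m handwheel '[[-0.08,0.01,-0.7,0,0,0],[-0.05,0.01,-0.7,0,0,0],[0,0.01,-0.7,0,0,0]]' 0 20; 
python3 -c "
from h import *
off(15,.022);plan(15,20,25,30,35)
"
```

```text
clock: 6.3
tool_pos: [0.5488, -0.0499, 0.0214]
tool_rot: [-1.362, 0.927, -0.927]
force: [2.9, 0.7, 1.9]
width: 0.0002
t6.30 p [ 0.5488 -0.0499  0.0214] F [2.89 0.66 1.86] w 0.0 tilt [0.0009 0.002 ] polar r,deg 0.0801 10.9
shift cm [ 0.04 -0.06 -0.58]
turn [-0.0015  0.     -0.0015]
15 [ 0.04 -0.06 -0.58]
20 [ 0.1  -0.   -0.69]
25 [ 0.15 -0.   -0.68]
30 [ 0.21 -0.   -0.66]
35 [ 0.27 -0.   -0.64]
```

```bash
python3 -m handwheel '[[0.05,-0.01,-0.65,-0.001,0,-0.001],[0.1,-0.01,-0.7,0,0,0],[0.2,-0.01,-0.65,0,0,0]]' 0 20; 
python3 -c "
from h import *
off(30,.022);plan(30,35,40,45,50)
"
```

```text
clock: 6.6
tool_pos: [0.5294, -0.061, 0.0215]
tool_rot: [-1.363, 0.929, -0.926]
force: [1.8, 0.1, 2.7]
width: -0.0
t6.60 p [ 0.5294 -0.061   0.0215] F [1.83 0.12 2.7 ] w -0.0 tilt [-0.0007  0.0016] polar r,deg 0.0804 26.8
shift cm [ 0.18 -0.05 -0.41]
turn [ 0.0001 -0.     -0.0018]
30 [ 0.18 -0.05 -0.41]
35 [ 0.27 -0.   -0.64]
40 [ 0.33 -0.   -0.62]
45 [ 0.38 -0.   -0.59]
50 [ 0.43 -0.   -0.55]
```

```bash
python3 -m handwheel '[[0.25,-0.01,-0.6,0,0,-0.001],[0.3,-0.01,-0.6,0,0,0],[0.4,-0.01,-0.6,0,0,0]]' 0 20; 
python3 -c "
from h import *
off(45,.022);plan(45,50,55,60,65)
"
```

```text
clock: 6.9
tool_pos: [0.5141, -0.0772, 0.0214]
tool_rot: [-1.364, 0.93, -0.925]
force: [-0.2, 2.2, 2.4]
width: 0.0002
t6.90 p [ 0.5141 -0.0772  0.0214] F [-0.16  2.17  2.45] w 0.0 tilt [-0.0023  0.0017] polar r,deg 0.0805 42.8
shift cm [ 0.21 -0.06 -0.23]
turn [ 0.0015 -0.     -0.0024]
45 [ 0.21 -0.06 -0.23]
50 [ 0.43 -0.   -0.55]
55 [ 0.47 -0.   -0.51]
60 [ 0.52 -0.   -0.47]
65 [ 0.56 -0.   -0.42]
```

```bash
python3 -m handwheel '[[0.45,-0.01,-0.5,0.001,0,-0.002],[0.5,-0.01,-0.45,0,0,0],[0.5,-0.01,-0.4,0,0,0]]' 0 20; 
python3 -c "
from h import *
off(60,.022);plan(60,65,70,75,80)
"
```

```text
clock: 7.2
tool_pos: [0.5049, -0.097, 0.0212]
tool_rot: [-1.365, 0.931, -0.925]
force: [0.6, 1.6, 2.9]
width: 0.0002
t7.20 p [ 0.5049 -0.097   0.0212] F [0.62 1.63 2.87] w 0.0 tilt [-0.0032  0.0014] polar r,deg 0.0795 58.4
shift cm [ 0.14 -0.08 -0.18]
turn [ 0.0025  0.     -0.0024]
60 [ 0.14 -0.08 -0.18]
65 [ 0.56 -0.   -0.42]
70 [ 0.59 -0.   -0.37]
75 [ 0.62 -0.   -0.32]
80 [ 0.65 -0.   -0.26]
```

```bash
python3 -m handwheel '[[0.5,-0.03,-0.45,0.002,0,-0.002],[0.5,-0.02,-0.4,0,0,0],[0.4,-0.01,-0.25,0,0,0]]' 0 20; 
python3 -c "
from h import *
off(80,.022);plan(75,80)
"
```

```text
clock: 7.5
tool_pos: [0.4988, -0.1157, 0.0215]
tool_rot: [-1.364, 0.93, -0.927]
force: [0.6, 2.0, 3.0]
width: 0.0
t7.50 p [ 0.4988 -0.1157  0.0215] F [0.61 1.98 2.97] w 0.0 tilt [-0.0018  0.0007] polar r,deg 0.0814 72.4
shift cm [ 1.04 -0.05 -0.29]
turn [ 0.0014  0.     -0.0013]
75 [ 0.39 -0.05 -0.03]
80 [ 0.65 -0.   -0.26]
```

```bash
python3 -m handwheel '[[0.4,-0.02,-0.1,0,0,0],[0.3,0,-0.15,0,0,0],[0.15,0,-0.05,0,0,0],[0,0,0,0,0,0]]' 0 20; 
python3 -c "
from h import *
off(80,.022)
"
```

```text
clock: 7.9
tool_pos: [0.4985, -0.126, 0.0214]
tool_rot: [-1.365, 0.932, -0.926]
force: [-0.7, 0.7, 1.8]
width: -0.0
t7.90 p [ 0.4985 -0.126   0.0214] F [-0.72  0.69  1.84] w -0.0 tilt [-0.0036  0.0012] polar r,deg 0.0814 79.7
shift cm [ 0.09 -0.06  0.11]
turn [ 0.0029 -0.     -0.0024]
```

```bash
python3 -m handwheel '[[0.05,-0.02,0.1,0.003,0,-0.002],[0,0,0,0,0,0],[0,0,0,0,0,0],[0,0,0,0,0,0]]' 0 20; 
python3 - <<'E'
from h import *
f=[]
off(80,.022)
for i in range(8):
  im=bot.snapshot('scene'); f.append(bot.read_state()['force'])
print(np.mean(f,0),np.std(f,0)); off(80,.022)
im=cv2.cvtColor(im,cv2.COLOR_RGB2BGR); cv2.imwrite('pics/scene3f.png',im);im=im[180:295,230:350]
cv2.imwrite('pics/scene3.png',cv2.resize(im,None,fx=5,fy=5,interpolation=2))
E
```

```text
clock: 8.3
tool_pos: [0.4989, -0.1261, 0.0213]
tool_rot: [-1.365, 0.929, -0.927]
force: [-0.4, 0.5, 3.3]
width: -0.0
t8.30 p [ 0.4989 -0.1261  0.0213] F [-0.4   0.45  3.3 ] w -0.0 tilt [-0.0019 -0.0003] polar r,deg 0.0809 79.7
shift cm [ 0.06 -0.07  0.07]
turn [ 0.0019  0.     -0.0004]
[-0.74667005  0.80752006  2.83454102] [0.72665717 0.36359918 0.34924608]
t8.70 p [ 0.4989 -0.1261  0.0213] F [-1.14  0.87  2.99] w -0.0 tilt [-0.0018 -0.0001] polar r,deg 0.0809 79.7
shift cm [ 0.06 -0.07  0.07]
turn [ 0.0017 -0.     -0.0006]
```

View pics/scene3.png

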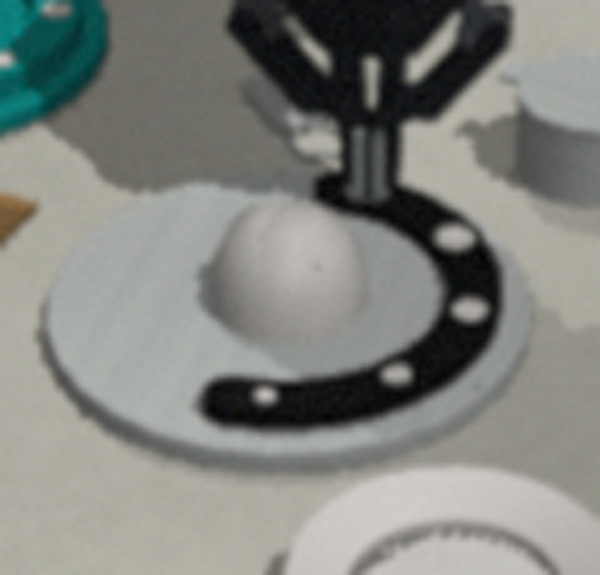

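View pics/scene3f.png

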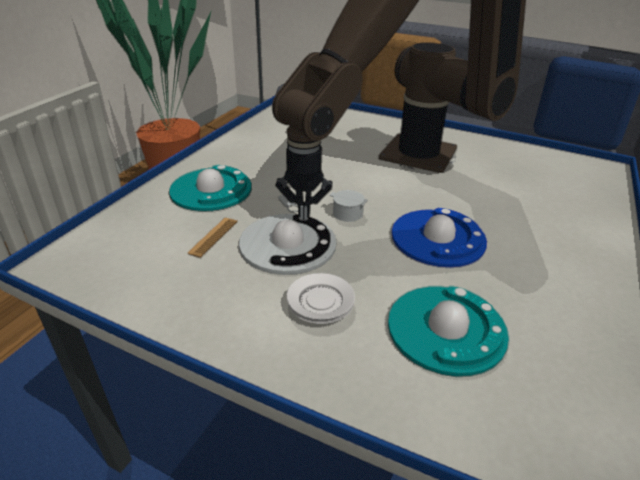

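The fingertips cover the largest dot at crop (368,190). The strip is steady at about 4.7 mm down with 2.8 N, which matches its springs, and the bystanders look unmoved. I'm handing in.

```bash
python3 -c "
from h import *
bot.job_done(); off(80,.022)"
```

```text
the job is handed in; nothing more can be done
the job is handed in; nothing more can be done
```

I slid the closed, downward-pointing gripper along the aluminium lamp's black strip from the smallest dot to the largest. I handed the job in at about 8.7 s, with the fingertips still holding on the largest dot. It reports no verdict, and I couldn't read the state afterwards.

- **Pressing:** the fingertip height read between calls (every 0.3–0.4 s) stayed at 21.2–22.9 mm. That means the strip was 3–5 mm down, with no lift-off and well short of its 10 mm stop. Single force readings were noisy, about ±0.5 N, but the final average of 2.8 N agrees with the roughly 4.7 mm of press.
- **Path:** the fingertips stayed within about 1.5 mm of the strip's centre line as I measured it. They ended about 1 mm from the centre of dot 5.
- **Measurement:** the two cameras disagreed by about 1.5 mm on where the lamp stood, so I used the average.
- **Surroundings:** the last scene picture shows the tin, saucers, comb and key fob in place, though the key fob is partly hidden behind the gripper. The gripper stayed within about 0.01 rad of vertical.

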